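Clamp the guide bit and poise a heat sink over it

ROBOT

A 6-joint arm with a two-finger parallel gripper is mounted at the origin on the work surface. World frame = base frame: x ahead of the robot, y to its left, z up, the work surface at z = 0. Lengths are in mm, angles in rad, forces in N, time in s.
With the tool pointing down it reaches from about 300 to 775 mm from the base axis. Payload 14.6 kg.
Tool frame: the origin (TCP) lies between the finger pads; the fingertips stand 8 mm ahead of it and the grasp point (between the pads) lies 11 mm behind it; z points along the fingers, y is the direction in which the jaws open and shut (so a half turn about z gives the same grasp; the last joint's range is limited). The gripper opens to 94 mm and grips with 3 to 60 N. Pads are 16 mm wide; open, the fingers measure 119 mm over their backs; the gripper's body (75 mm by 177 mm) begins 78 mm behind the grasp point.
Start: joints at [1.13, 0.3, 1.521, -0, 1.321, -0.067], TCP at [200.832, 512.011, 189.946] pointing down, gripper open.
Joint ranges: [-3.03, 3.03], [-0.79, 2.21], [0.23, 2.52], [-1.04, 4.18], [0, 3.07], [-2.55, 2.55]. Speed limits (rad/s): [2.22, 2.22, 2.57, 3.14, 3.14, 3.14].

INTERFACE

Orientations are given as [roll, pitch, yaw] about the fixed x, y, z axes, in that order (R = Rz(yaw) Ry(pitch) Rx(roll)).
In Python, from cell import manip gives the robot as it stands. The module is installed in compiled form; this text tells all that it offers.
- The arm moves only by the tool send_rows, never from a script. Its argument "series" is a list that holds one entry, the list of rows, each a list of 5 numbers: the opening, from 0 (shut) to 1 (fully open), then the shift along the tool's x, y, z in mm, then the turn about the tool's z in degrees. In form: [[[gripper, dx, dy, dz, roll], ...]]. A call has 1 to 10 rows; each row is the pose to reach, as a shift and turn from the pose commanded when the call began, along the tool's axes at that moment; what a row does not reach only later rows make up. A row lasts 1/10 s, in which the tool goes at most 50 mm and 8.59 degrees, less where a joint would pass 70% of its speed; a pose out of reach is approached as far as the arm can. A call with a gripper value outside its range is refused whole. The fingers move at their own pace and stop on an object; "newtons" is the grip in N (left out, the last holds). Time passes only in rows, so rows that repeat a pose let the fingers close. It gives the time, the measured TCP pose, the force and the opening at its end, in the units of the state.
- manip.read_state(): the state, without advancing time (a new reading comes with each control period).
- manip.camera(name): name is "scene" or "top" or "wrist"; returns a dict with "img" (420x560x3 uint8, red, green, blue), "vfov" (degrees; the focal length in pixels is half the picture's height over the tangent of half this angle, whatever the lens; pixels are square), "cx", "cy" (the principal point, pixels), "dist" ([k1, k2, p1, p2, k3] as OpenCV has them; the pictures are not rectified), "pose" (4x4, takes a point from camera to world coordinates); the wrist camera has in their place "T_tool_cam" (4x4, takes a point from camera to tool coordinates, whose origin is the TCP and whose axes are the flange's). Camera axes: x right, y down, z forward; pixel columns grow to the right and rows downward; lengths in mm; the calibration is good to about 2 mm. A picture is of the moment at which its call begins: read the wrist's pose just before it. There is no depth.
- manip.sign_off(): hands the job in, once; it reports no verdict.
Trained networks look in a picture, given as the dict that the camera call returned (one of the last four; its "shot" number tells which), for a name from the list of things; names that differ only in an ending like _2 or _b are one class to them, and where a whole thing is asked for, a point or a joint stands for the part that bears it (a point fixed in the world has none). Each returns a list of dicts, best first, with "conf" (0 to 1); they miss things now and then, are a little off and sometimes report something else, mostly with a low value. They report only what shows in the picture. A call takes as long as a camera call. They do not tell look-alikes from the thing itself.
- manip.find_in(target, picture): "rect" ([left, top, width, height] in pixels, round what is visible of it).
- manip.silhouettes(target, picture): "pixels" (420x560 bool, what is visible of it) and "rect" ([left, top, width, height] in pixels, round what is visible of it).
The state is a dict: "clock": time; "joints": joint angles; "qd": joint speeds; "effort": joint torques, N m; "eef_pos": TCP position; "eef_rot": TCP orientation; "wrist_force": force on the tool from outside, world axes, zero at the start; "moment": the same for the moment, N m; "finger_gap": finger opening in mm.
Only numpy, scipy, OpenCV 4.12 (cv2) and the standard library are available. Lean on these libraries where they do the work, as an engineer would, in place of code of your own. Each camera call takes 0.05 s, during which the arm holds its last target. There are 200 camera calls.

TASK

Turn the knurled sleeve of the small bench chuck clockwise (seen from above) as far as it goes, so that its jaws close firmly on the steel bit. Then pick up the finned heat sink from the rubber mat, carry it over the power board without touching the board, and hold it level about a centimetre above the tip of the bit, its bore centred over the bit and its long side parallel to the long side of the chuck's base plate, for the technician to guide it down. Finish while holding it there, still and touching nothing but the gripper; leave the jar, spool and screwdriver where they are.

Things in the scene. Friction and masses are not known exactly. Their poses are not given: they have to be found in the camera images.
- chuck: Small bench chuck fixed to the table, left or right of the board: aluminium base plate 110 x 70 x 12 mm, a round steel chuck upright on its middle. Origin: centre of the plate's underside, on the table and on the chuck's axis; x along the plate's long side, z up. Its yaw varies by 0.4 rad either way. The chuck's inner floor, on which the bit stands, is 30 mm above the table.
- sleeve (a joint): Angle of the round knurled steel sleeve, rad: diameter 52 mm, 32 to 62 mm above the table, upright on the chuck's axis; grip it from above at any yaw. 0 = jaws open (starts at 0 to 0.25); grows clockwise seen from above, each rad moves the jaws 3.5 mm inwards. They meet the bit at about 0.86 and hold it firmly at the hard stop, 1.0. Stays where left (friction 0.25 N m).
- jaw0: One of the three equal steel jaws inside the sleeve (each 12 x 8 x 32 mm, their tops 66 mm above the table, 4 mm above the sleeve's top). Origin: on the chuck's axis, 34 mm above the table.
- bit: Loose steel guide bit, 12 mm diameter, 58 mm long, with its top 5 mm tapered, standing upright between the open jaws with up to 3 mm of play to each side. Origin: centre of its foot, 30 mm above the table; z along it, so its tip is 58 mm above the origin, 88 mm above the table.
- sink: Aluminium finned heat sink, 64 (x) x 38 (y) x 34 (z) mm, 0.1 to 0.2 kg: 8 mm base with upright fins along its long side and an upright 15 mm bore through its middle. It lies on the mat, fins up. Origin: centre of its underside, on the bore's axis; x along its long side, z up. The outer fins' flat outer faces, 38 mm apart across y, are for gripping.
- mat: Fixed black rubber mat, 170 x 150 x 3 mm, on the other side of the board from the chuck. Origin: centre of its underside.
- board: Fixed green power circuit board, 200 (x) x 130 (y) mm, between chuck and mat, with tall parts on it: white film capacitors, black modules, round capacitors, the highest 58 mm above the table. Origin: on the table under its centre; z up.
- flux_jar: Bystander: closed jar, 52 mm diameter, 60 mm high. Origin: centre of its underside.
- spool: Bystander: reel of solder with black plastic flanges, 56 mm diameter, 40 mm high, standing on a flange. Origin: centre of its underside.
- screwdriver: Bystander: screwdriver lying on the table. Origin: centre of its underside.
Things that resemble listed ones, but are neither listed nor needed, are in the scene too. Leave any green or red look-alike of the chuck alone.

How it is judged:
By the outcome, as a careful person would: the job done as asked, in the order asked, and still so for the second after the job is handed in, while the arm keeps its last pose, push and grip.
It also fails if it takes over 64 s, if anything falls off the work surface, if the arm or the gripper's body presses on something with over 40 N, if the wrist force passes 120 N, or if a joint passes its speed limit or range.

## Working session

There is one attempt and no reset: what is moved stays moved. The work goes in short steps, Python scripts to look and compute and a tool call to move; the robot and the scene stay as the last step left them, time stands still between calls to the robot, and variables do not carry over. Pictures are saved under pics/ and viewed, about 8 in all and at most 12, crops included, and the job is handed in when it is done.

Besides the shell and the picture viewer there is one more tool, called after "Emit:" as name(argument=value, ...) on one line, values as JSON. send_rows: Moves the arm, as the interface text tells. Its arguments: {"type":"object","properties":{"series":{"type":"array"},"newtons":{"type":"number"}},"required":["series"]}

```bash
mkdir -p pics; cat > h.py <<'E'
import numpy as np, cv2
from cell import manip
from scipy.spatial.transform import Rotation as R
def K(c):
    f=210/np.tan(np.radians(c['vfov'])/2); return np.array([[f,0,c['cx']],[0,f,c['cy']],[0,0,1.]])
def tool():
    s=manip.read_state(); T=np.eye(4); T[:3,:3]=R.from_euler('xyz',s['eef_rot']).as_matrix(); T[:3,3]=s['eef_pos']; return T
def shot(name):
    T=tool(); c=manip.camera(name)
    c['P']=T@np.array(c['T_tool_cam']) if name=='wrist' else np.array(c['pose']); return c
def save(c,n): cv2.imwrite('pics/'+n,c['img'][:,:,::-1])
def toplane(c,uv,z):
    uv=np.asarray(uv,float).reshape(-1,1,2)
    n=cv2.undistortPoints(uv,K(c),np.array(c['dist'],float)).reshape(-1,2)
    d=np.c_[n,np.ones(len(n))]@c['P'][:3,:3].T; o=c['P'][:3,3]
    return o+d*((z-o[2])/d[:,2])[:,None]
def proj(c,X):
    X=np.asarray(X,float).reshape(-1,3); M=np.linalg.inv(c['P'])
    return cv2.projectPoints(X,cv2.Rodrigues(M[:3,:3])[0],M[:3,3],K(c),np.array(c['dist'],float))[0].reshape(-1,2)
E
python3 - <<'E'
from h import *
print(manip.read_state())
a=shot('scene');b=shot('top')
for c,n in((a,'scene'),(b,'top')):
    save(c,n+'0.png'); print(n,c['P'][:3,3].round(),c['vfov'])
    for t in['chuck','sleeve','bit','sink','mat','board','flux_jar','spool','screwdriver']:
        print(t,[([round(float(x)) for x in d['rect']],round(d['conf'],2)) for d in manip.find_in(t,c)[:4]])
cv2.imwrite('pics/v1.png',cv2.resize(b['img'][:,:,::-1],(800,600)))
E
```

```text
{'clock': 0.0, 'joints': array([ 1.13041411e+00,  3.00438421e-01,  1.52156547e+00, -4.45559220e-05,
        1.32067022e+00, -6.65602341e-02]), 'qd': array([-8.68918835e-05, -1.61264012e-03,  1.49442271e-04, -9.71040512e-04,
       -8.91134448e-04,  1.34477136e-04]), 'effort': array([ 4.48531136e-03, -5.31849360e+01, -3.52722681e+01,  7.09970389e-02,
        2.46166351e-02, -9.72675525e-05]), 'eef_pos': array([200.72729791, 511.77776601, 189.41086007]), 'eef_rot': array([-3.14051072e+00, -2.88672275e-05,  2.76778170e+00]), 'wrist_force': array([ 0.43499116, -0.41124537, -0.02227756]), 'moment': array([ 0.01916586,  0.02871652, -0.02490187]), 'finger_gap': 93.53902277695484}
scene [1286. -381.  876.] 43.00795133040105
chuck [([113, 173, 40, 47], 0.91), ([148, 211, 52, 50], 0.9), ([88, 220, 46, 55], 0.77), ([120, 275, 52, 52], 0.69)]
sleeve [([92, 222, 23, 27], 0.88), ([160, 211, 26, 30], 0.81), ([126, 274, 27, 29], 0.77), ([176, 213, 2, 12], 0.55)]
bit [([168, 211, 8, 12], 0.51)]
sink [([365, 153, 28, 29], 0.67)]
mat [([340, 154, 78, 54], 0.79)]
board [([247, 178, 90, 77], 0.86)]
flux_jar [([356, 240, 29, 38], 0.66)]
spool [([278, 274, 29, 37], 0.98)]
screwdriver [([200, 294, 14, 90], 0.79), ([279, 276, 28, 36], 0.67)]
top [ 283.  -45. 1250.] 49.168991469488795
chuck [([366, 271, 34, 47], 0.9), ([372, 159, 32, 44], 0.8), ([390, 218, 42, 44], 0.77), ([339, 215, 38, 42], 0.62)]
sleeve [([409, 231, 16, 14], 0.76), ([377, 283, 20, 19], 0.61), ([381, 167, 20, 21], 0.5), ([352, 222, 18, 22], 0.44)]
bit []
sink []
mat [([142, 220, 55, 61], 0.84)]
board [([149, 245, 20, 26], 0.36)]
flux_jar [([211, 149, 20, 25], 0.91)]
spool [([273, 144, 19, 21], 0.94)]
screwdriver [([341, 110, 14, 62], 0.58), ([148, 243, 26, 26], 0.58), ([234, 187, 53, 78], 0.43)]
```

View pics/v1.png

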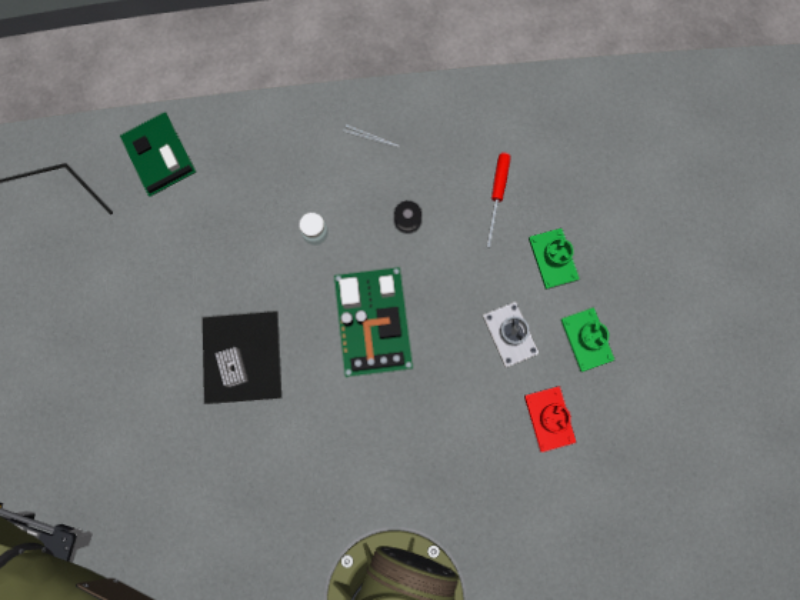

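View pics/scene0.png

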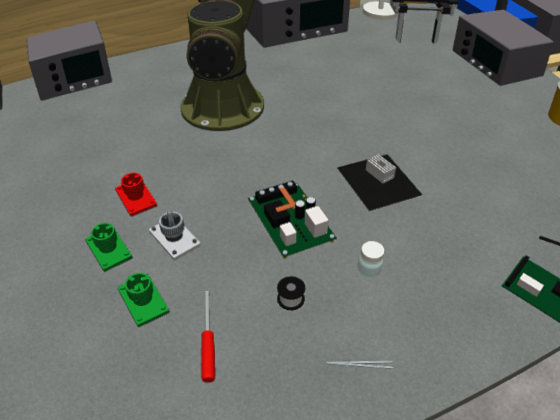

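The top view shows the grey chuck at (514,332), the board at (373,322) and the sink on the mat at (231,367), all in 800-px coordinates. Three green or red look-alike chucks surround the real one. The scene view agrees.

```bash
python3 - <<'E'
from h import *
c=shot('top')
s=.7
P=lambda pts,z:toplane(c,np.array(pts)*s,z).round(1)
print('plate corners',P([(484,314),(514,302),(538,351),(508,365)],12))
print('sleeve top',P([(514,329)],62),'green',P([(558,250),(593,336),(553,416)],60))
print('sink',P([(231,365)],20), 'corners',P([(216,353),(239,347),(246,381),(222,386)],30))
print('board',P([(334,275),(399,268),(411,369),(346,376)],3))
print('mat',P([(203,317),(278,312),(281,398),(205,403)],3))
print('jar',P([(312,222)],60),'spool',P([(407,212)],40),'scr',P([(503,155),(489,245)],10))
w=shot('wrist'); print(np.array(w['T_tool_cam']).round(2),w['vfov'])
E
```

```text
plate corners [[ 502.4 -229.9   12. ]
 [ 519.2 -291.1   12. ]
 [ 419.4 -322.9   12. ]
 [ 399.5 -261.9   12. ]]
sleeve top [[ 459.4 -273.7   62. ]] green [[ 600.5 -380.1   60. ]
 [ 429.9 -418.5   60. ]
 [ 294.1 -321.6   60. ]]
sink [[457.  260.4  20. ]] corners [[481.4 285.1  30. ]
 [488.  240.5  30. ]
 [422.5 231.6  30. ]
 [418.  277.5  30. ]]
board [[614.4  50.7   3. ]
 [614.  -77.7   3. ]
 [413.9 -78.3   3. ]
 [414.4  46.2   3. ]]
mat [[559.4 314.1   3. ]
 [552.8 166.2   3. ]
 [386.2 173.2   3. ]
 [392.1 319.5   3. ]]
jar [[708.2  78.9  60. ]] spool [[ 714.5 -104.8   40. ]] scr [[ 826.  -315.5   10. ]
 [ 639.  -259.3   10. ]]
[[-0.0000e+00 -9.7000e-01 -2.6000e-01  7.6440e+01]
 [ 1.0000e+00 -0.0000e+00 -0.0000e+00 -1.8000e-01]
 [ 0.0000e+00 -2.6000e-01  9.7000e-01 -1.9389e+02]
 [ 0.0000e+00  0.0000e+00  0.0000e+00  1.0000e+00]] 64.42948369876841
```

Emit:
send_rows(series=[[[1, -50, -60, 0, 5], [1, -100, -120, 0, 10], [1, -150, -181, 0, 15], [1, -200, -242, 0, 20], [1, -250, -302, 0, 25], [1, -300, -362, 0, 30], [1, -350, -423, 0, 35], [1, -400, -483, 0, 40], [1, -450, -544, 0, 45], [1, -529, -639, 0, 50]]])

```text
clock: 2.1
eef_pos: [357.2, 35.0, 190.4]
eef_rot: [3.14, 0.0, 1.892]
wrist_force: [0.8, 0.5, 0.3]
finger_gap: 94.1
```

Emit:
send_rows(series=[[[1, -48, 0, 0, 0], [1, -96, 0, 0, 0], [1, -144, 0, 0, 0], [1, -192, 0, 0, 0], [1, -240, 0, 0, 0], [1, -285, 0, 0, 0], [1, -315, 0, 0, 0], [1, -328, 0, 0, 0], [1, -328, 0, 0, 0], [1, -328, 0, 0, 0]]])

```text
clock: 3.1
eef_pos: [461.4, -272.8, 189.9]
eef_rot: [-3.141, -0.0, 1.896]
wrist_force: [-0.6, -0.2, 0.2]
finger_gap: 94.1
```

```bash
python3 - <<'E'
from h import *
s=manip.read_state();print(s['clock'],s['eef_pos'],s['eef_rot'],s['joints'])
w=shot('wrist'); save(w,'w1.png'); np.save('w1P.npy',w['P'])
for t in['chuck','sleeve','bit','jaw0']:
    print(t,[([round(float(x)) for x in d['rect']],round(d['conf'],2)) for d in manip.find_in(t,w)[:4]])
print(toplane(w,[(280,210)],62))
for d in manip.silhouettes('sleeve',w)[:2]:
    ys,xs=np.nonzero(d['pixels']); p=np.float32(np.c_[xs,ys]); print(d['conf'],cv2.minEnclosingCircle(p),p.mean(0))
for d in manip.silhouettes('chuck',w)[:2]:
    m=d['pixels'].astype(np.uint8); ys,xs=np.nonzero(m); p=toplane(w,np.c_[xs,ys],12)[:,:2].astype(np.float32); print(d['conf'],d['rect'],cv2.minAreaRect(p))
E
```

```text
3.1 [ 461.36474875 -272.82407636  189.9162146 ] [-3.14148332e+00 -4.05595124e-04  1.89554514e+00] [-6.02449413e-01  2.68988614e-01  1.56068399e+00  1.61282209e-04
  1.31231011e+00 -9.27239503e-01]
chuck [([306, 268, 84, 64], 0.9), ([174, 262, 90, 72], 0.9), ([71, 150, 101, 74], 0.74), ([229, 160, 93, 67], 0.73)]
sleeve [([250, 176, 51, 48], 0.93), ([338, 296, 46, 36], 0.89), ([70, 165, 65, 54], 0.63)]
bit [([267, 191, 13, 22], 0.61)]
jaw0 [([364, 311, 8, 13], 0.71), ([92, 177, 19, 10], 0.69), ([270, 177, 9, 14], 0.56), ([206, 301, 10, 14], 0.49)]
[[ 466.53009956 -280.82891557   62.        ]]
0.92 ((362.6551818847656, 320.57757568359375), 26.104740142822266) [359.90747 312.63098]
0.72 ((275.0, 198.10203552246094), 27.120586395263672) [275.32126 199.3434 ]
0.91 [175.2, 262.4, 88.4, 68.2] ((434.95379638671875, -426.8681640625), (107.01673126220703, 93.29997253417969), 12.311898231506348)
0.68 [305.7, 269.5, 82.3, 63.1] ((595.1178588867188, -379.3920593261719), (104.93473815917969, 76.99935913085938), 9.805169105529785)
```

View pics/w1.png

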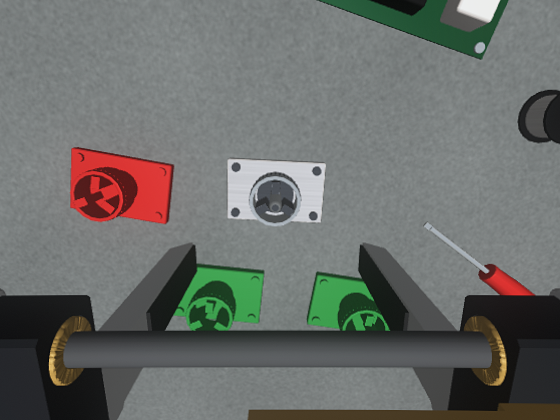

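The wrist view shows the grey chuck's plate with corners at about (228,158), (326,163), (323,222) and (228,221), and its sleeve top at (275,199).

```bash
python3 - <<'E'
from h import *
im=cv2.imread('pics/w1.png'); P=np.load('w1P.npy')
w=shot('wrist'); 
hsv=cv2.cvtColor(im,cv2.COLOR_BGR2HSV); m=((hsv[:,:,2]>150)&(hsv[:,:,1]<40)).astype(np.uint8)
m[:150]=0;m[230:]=0;m[:,:215]=0;m[:,340:]=0
ys,xs=np.nonzero(m); p=toplane(w,np.c_[xs,ys],12)[:,:2].astype(np.float32)
r=cv2.minAreaRect(p); print('plate',r, cv2.boxPoints(r))
print('hand',toplane(w,[(228,158),(326,163),(322,222),(228,221)],12), toplane(w,[(228,158),(326,163),(322,222),(228,221)],12).mean(0))
print('holes',toplane(w,[(236,167),(317,170),(313,216),(236,212)],12).mean(0))
print('sleeve',toplane(w,[(275,199)],62))
print('tip proj',proj(w,[[461.4,-272.8,190]]))
v=cv2.resize(im[140:240,205:345],None,fx=5,fy=5,interpolation=cv2.INTER_CUBIC)
c=r
for z,col in((12,(0,0,255)),):
    pass
cx,cy=toplane(w,[(275,199)],62)[0][:2]
t=np.linspace(0,6.28,60)
for p2 in proj(w,np.c_[cx+26*np.cos(t),cy+26*np.sin(t),0*t+62]): cv2.circle(v,tuple(int(a) for a in ((p2-[205,140])*5+2)),2,(0,0,255),-1)
for p2 in proj(w,np.c_[cv2.boxPoints(r),np.full(4,12)]): cv2.circle(v,tuple(int(a) for a in ((p2-[205,140])*5+2)),4,(255,0,0),-1)
cv2.imwrite('pics/w1c.png',v)
E
```

```text
plate ((459.9127197265625, -278.0304260253906), (109.42133331298828, 76.4932861328125), 15.898455619812012) [[ 396.81778 -256.23383]
 [ 417.77182 -329.80115]
 [ 523.0077  -299.82703]
 [ 502.05362 -226.2597 ]]
hand [[ 397.85440527 -255.89291455   12.        ]
 [ 502.67061268 -226.452528     12.        ]
 [ 522.62134514 -292.06066215   12.        ]
 [ 418.38390982 -325.8367717    12.        ]] [ 460.38256823 -275.0607191    12.        ]
holes [ 459.81586993 -275.14471992   12.        ]
sleeve [[ 458.57808667 -272.39947302   62.        ]]
tip proj [[277.82313662 247.37869795]]
```

View pics/w1c.png

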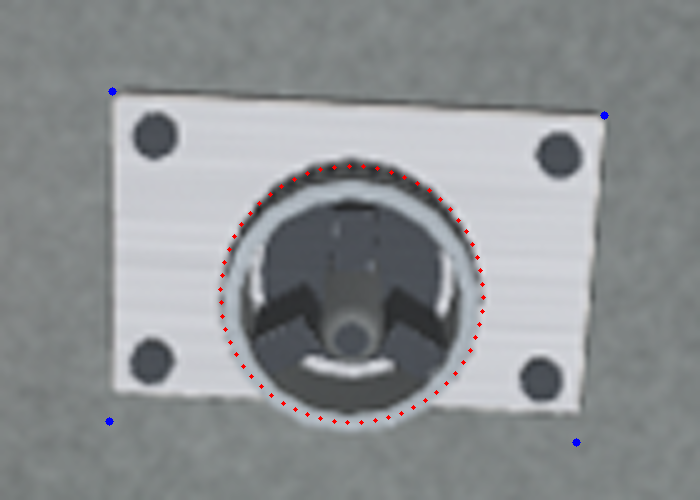

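Emit:
send_rows(series=[[[1, -1.4, -2.7, 30, 0], [1, -1.4, -2.7, 65, 0], [1, -1.4, -2.7, 95, 0], [1, -1.4, -2.7, 120, 0], [1, -1.4, -2.7, 138, 0], [1, -1.4, -2.7, 147, 0], [1, -1.4, -2.7, 150, 0], [1, -1.4, -2.7, 150, 0], [0.7, -1.4, -2.7, 150, 0], [0.5, -1.4, -2.7, 150, 0]]], newtons=40)

```text
clock: 4.5
eef_pos: [459.8, -276.3, 40.8]
eef_rot: [3.141, 0.001, 1.895]
wrist_force: [-0.1, -0.0, -0.3]
finger_gap: 81.4
```

Emit:
send_rows(series=[[[0, 0, 0, 0, 0], [0, 0, 0, 0, 0], [0, 0, 0, 0, 0], [0, 0, 0, 0, 0], [0, 0, 0, 0, 0], [0, 0, 0, 0, 0]]])

```text
clock: 5.1
eef_pos: [459.7, -276.0, 40.0]
eef_rot: [3.141, 0.0, 1.895]
wrist_force: [2.6, 1.2, 0.6]
finger_gap: 50.4
```

```bash
python3 - <<'E'
from h import *
s=manip.read_state();print({k:np.round(s[k],3) for k in s})
E
```

```text
{'clock': np.float64(5.1), 'joints': array([-0.609,  0.443,  1.704,  0.   ,  0.994, -0.934]), 'qd': array([ 0.   ,  0.   ,  0.001, -0.   , -0.001,  0.   ]), 'effort': array([ -1.334, -54.997, -28.368,  -0.712,   0.534,  -0.178]), 'eef_pos': array([ 459.723, -276.009,   40.046]), 'eef_rot': array([3.141, 0.   , 1.895]), 'wrist_force': array([2.608, 1.227, 0.561]), 'moment': array([ 0.246, -0.616, -0.238]), 'finger_gap': np.float64(50.413)}
```

Emit:
send_rows(series=[[[0, 0, 0, 0, 4], [0, 0, 0, 0, 8], [0, 0, 0, 0, 12], [0, 0, 0, 0, 16], [0, 0, 0, 0, 20], [0, 0, 0, 0, 24], [0, 0, 0, 0, 28], [0, 0, 0, 0, 32], [0, 0, 0, 0, 36], [0, 0, 0, 0, 40]]])

```text
clock: 6.1
eef_pos: [458.6, -276.0, 40.0]
eef_rot: [-3.14, 0.0, 1.195]
wrist_force: [-5.9, 1.0, 3.6]
finger_gap: 50.4
```

```bash
python3 - <<'E'
from h import *
s=manip.read_state();print({k:np.round(s[k],3) for k in ['eef_pos','eef_rot','wrist_force','moment','finger_gap']})
E
```

```text
{'eef_pos': array([ 458.616, -275.962,   39.958]), 'eef_rot': array([-3.14 ,  0.   ,  1.195]), 'wrist_force': array([-5.891,  0.993,  3.602]), 'moment': array([0.228, 1.208, 0.314]), 'finger_gap': np.float64(50.425)}
```

Emit:
send_rows(series=[[[0, 0, 0, 0, 3], [0, 0, 0, 0, 6], [0, 0, 0, 0, 9], [0, 0, 0, 0, 11], [0, 0, 0, 0, 13]]])

```text
clock: 6.6
eef_pos: [457.8, -276.4, 39.9]
eef_rot: [-3.139, 0.003, 0.971]
wrist_force: [-13.0, -4.0, 8.1]
finger_gap: 50.6
```

```bash
python3 - <<'E'
from h import *
s=manip.read_state();print({k:np.round(s[k],3) for k in ['eef_pos','eef_rot','wrist_force','moment','finger_gap']})
E
```

```text
{'eef_pos': array([ 457.836, -276.424,   39.929]), 'eef_rot': array([-3.139e+00,  3.000e-03,  9.710e-01]), 'wrist_force': array([-13.039,  -4.006,   8.098]), 'moment': array([-0.718,  2.582,  1.269]), 'finger_gap': np.float64(50.596)}
```

Emit:
send_rows(series=[[[0, 0, 0, 0, 2], [0, 0, 0, 0, 4], [0, 0, 0, 0, 5], [0, 0, 0, 0, 6]]])

```text
clock: 7.0
eef_pos: [457.3, -276.6, 40.0]
eef_rot: [-3.138, 0.004, 0.866]
wrist_force: [-16.2, -3.2, 9.8]
finger_gap: 49.9
```

```bash
python3 - <<'E'
from h import *
s=manip.read_state();print({k:np.round(s[k],3) for k in ['eef_pos','eef_rot','wrist_force','moment','finger_gap']})
E
```

```text
{'eef_pos': array([ 457.315, -276.642,   40.029]), 'eef_rot': array([-3.138,  0.004,  0.866]), 'wrist_force': array([-16.167,  -3.199,   9.812]), 'moment': array([-0.717,  3.253,  1.348]), 'finger_gap': np.float64(49.934)}
```

Emit:
send_rows(series=[[[0, 0, 0, 0, 0], [0, 0, 0, 0, 0], [0, 0, 0, 0, 2], [0, 0, 0, 0, 4], [0, 0, 0, 0, 6], [0, 0, 0, 0, 8], [0, 0, 0, 0, 10], [0, 0, 0, 0, 10]]], newtons=60)

```text
clock: 7.8
eef_pos: [456.0, -277.3, 40.1]
eef_rot: [-3.138, 0.007, 0.693]
wrist_force: [-28.0, -9.1, 15.5]
finger_gap: 49.4
```

```bash
python3 - <<'E'
from h import *
s=manip.read_state();print({k:np.round(s[k],3) for k in ['eef_pos','eef_rot','wrist_force','moment','finger_gap']})
E
```

```text
{'eef_pos': array([ 456.045, -277.295,   40.12 ]), 'eef_rot': array([-3.138,  0.007,  0.693]), 'wrist_force': array([-27.971,  -9.066,  15.521]), 'moment': array([-1.717,  5.437,  1.493]), 'finger_gap': np.float64(49.375)}
```

Emit:
send_rows(series=[[[0.3, 0, 0, 0, 0], [0.6, 0, 0, 0, 0], [1, 0, 0, 0, 0], [1, 0, 0, 0, 0], [1, 0, 0, -20, 0], [1, 0, 0, -55, 0], [1, 0, 0, -85, 0], [1, 0, 0, -97, 0], [1, 0, 0, -100, 0], [1, 0, 0, -100, 0]]])

```text
clock: 8.8
eef_pos: [459.2, -275.8, 139.1]
eef_rot: [-3.141, 0.0, 0.691]
wrist_force: [0.2, -0.1, 0.4]
finger_gap: 94.1
```

Emit:
send_rows(series=[[[1, 0, 0, 0, 0], [1, 0, 0, 0, 0], [1, 0, 0, 0, 0]]])

```text
clock: 9.1
eef_pos: [459.2, -275.9, 139.2]
eef_rot: [-3.14, 0.0, 0.691]
wrist_force: [0.7, 0.3, -0.0]
finger_gap: 94.2
```

```bash
python3 - <<'E'
from h import *
s=manip.read_state();print(s['clock'],s['eef_pos'],s['eef_rot'])
w=shot('wrist'); save(w,'w2.png'); np.save('w2P.npy',w['P'])
for t in['sleeve','bit']:
    print(t,[([round(float(x)) for x in d['rect']],round(d['conf'],2)) for d in manip.find_in(t,w)[:3]])
u=proj(w,[[459.5,-275.2,60]])[0].astype(int); print(u)
y0,x0=max(u[1]-75,0),max(u[0]-100,0)
cv2.imwrite('pics/w2c.png',cv2.resize(w['img'][y0:y0+150,x0:x0+200,::-1],None,fx=4,fy=4,interpolation=cv2.INTER_CUBIC)); print(x0,y0)
E
```

```text
9.1 [ 459.22075605 -275.87926592  139.1502735 ] [-3.14035026e+00  3.61352607e-04  6.90885772e-01]
sleeve [([245, 180, 62, 58], 0.86), ([439, 129, 83, 71], 0.66), ([346, 291, 44, 41], 0.65)]
bit [([271, 198, 10, 26], 0.59), ([254, 194, 17, 20], 0.33)]
[277 212]
177 137
```

View pics/w2c.png

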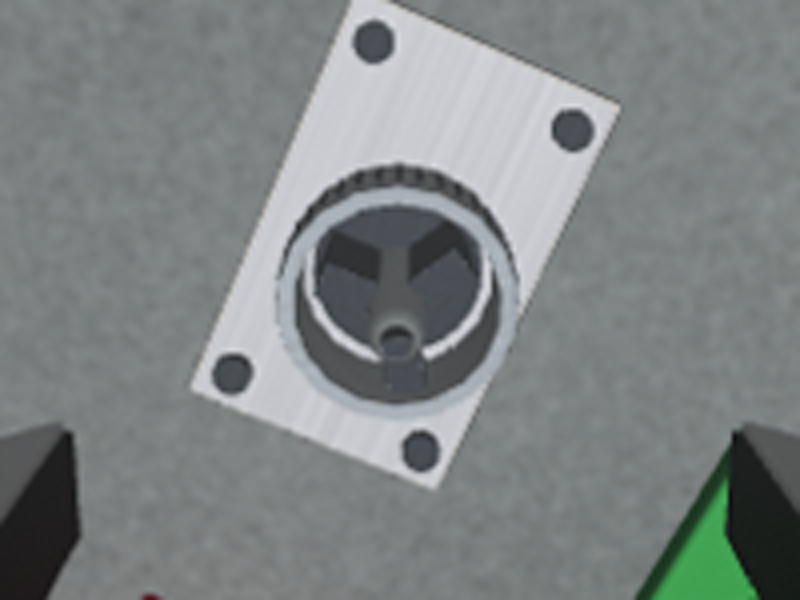

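The jaws have closed onto the bit. In crop pixels, the plate holes are at (374,41), (573,131), (421,451) and (232,373), the sleeve top is centred at (398,302), and the bit tip is at (396,340).

```bash
python3 - <<'E'
from h import *
w=shot('wrist')
f=lambda p,z:toplane(w,(np.array(p,float)+.5)/4-.5+[177,137],z)
h=f([(374,41),(573,131),(421,451),(232,373)],12)[:,:2]; print(h,h.mean(0))
e=[h[1]-h[0],h[2]-h[3],h[2]-h[1],h[3]-h[0]]
print([ (round(float(np.hypot(*v)),1),round(float(np.arctan2(v[1],v[0])%np.pi),4)) for v in e])
print('sleeve',f([(398,302)],62),'bit',f([(396,340)],88))
E
```

```text
[[ 495.26542851 -237.35204609]
 [ 509.30133605 -287.91535834]
 [ 422.43896415 -312.46093036]
 [ 408.16904743 -261.98232482]] [ 458.79369403 -274.9276649 ]
[(52.5, 1.8416), (52.5, 1.8463), (90.3, 0.2754), (90.5, 0.2756)]
sleeve [[ 460.00770577 -274.02158659   62.        ]] bit [[ 459.44316432 -274.10336071   88.        ]]
```

Emit:
send_rows(series=[[[1, 0, 0, -30, 0], [1, 15, -18, -50, 3], [1, 45, -55, -50, 6], [1, 75, -91, -50, 9], [1, 105, -128, -50, 12], [1, 135, -165, -50, 15], [1, 165, -201, -50, 18], [1, 195, -238, -50, 21], [1, 225, -274, -50, 24], [1, 255, -311, -50, 27]]])

```text
clock: 10.3
eef_pos: [457.5, 128.0, 190.2]
eef_rot: [3.142, -0.001, 0.217]
wrist_force: [0.2, 0.4, -0.7]
finger_gap: 93.9
```

Emit:
send_rows(series=[[[1, 0, 0, 0, 0]]])

```text
clock: 10.4
eef_pos: [457.2, 130.4, 190.0]
eef_rot: [-3.141, -0.0, 0.223]
wrist_force: [0.9, -0.2, -0.2]
finger_gap: 94.1
```

Emit:
send_rows(series=[[[1, 8, -40, 0, 2], [1, 18, -80, 10, 4], [1, 25, -112, 25, 4], [1, 28, -125, 38, 4], [1, 28, -127, 40, 4], [1, 28, -127, 40, 4], [1, 28, -127, 40, 4]]])

```text
clock: 11.1
eef_pos: [458.0, 255.0, 150.6]
eef_rot: [-3.142, -0.001, 0.149]
wrist_force: [-0.4, 0.2, 0.5]
finger_gap: 93.6
```

```bash
python3 - <<'E'
from h import *
s=manip.read_state();print(s['clock'],s['eef_pos'],s['eef_rot'],s['joints'])
w=shot('wrist'); save(w,'w3.png')
for d in manip.silhouettes('sink',w)[:2]: print(d['rect'],d['conf'])
u=proj(w,[[457,260,20]])[0].astype(int); y0,x0=max(u[1]-75,0),max(u[0]-100,0); print(u,x0,y0)
cv2.imwrite('pics/w3c.png',cv2.resize(w['img'][y0:y0+150,x0:x0+200,::-1],None,fx=4,fy=4,interpolation=cv2.INTER_CUBIC))
E
```

```text
11.1 [457.98272133 255.04303041 150.64551232] [-3.14153850e+00 -8.70455878e-04  1.48709399e-01] [ 4.38344003e-01  2.78327500e-01  1.64352164e+00 -2.09542700e-04
  1.21889386e+00  1.86050305e+00]
[247.4, 170.1, 49.0, 70.5] 0.86
[272 200] 172 125
```

View pics/w3c.png

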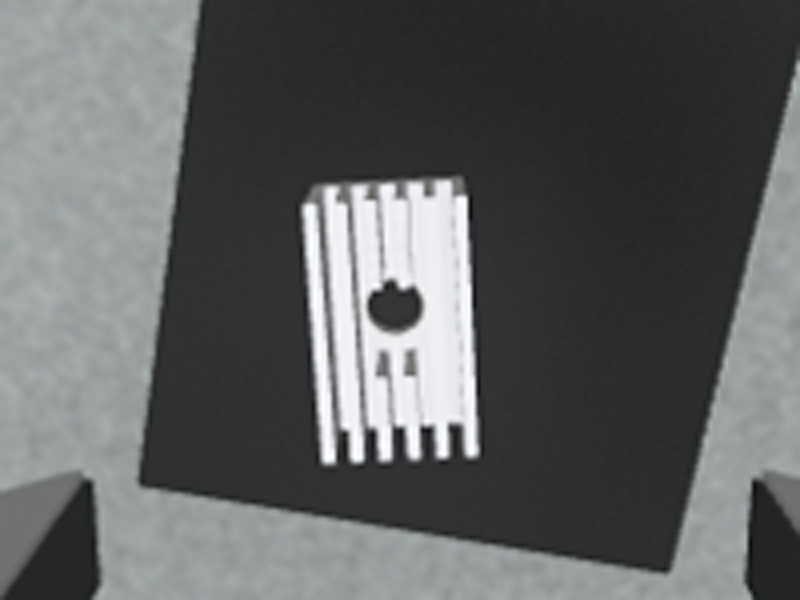

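The sink's fin-top corners in crop pixels are about (302,204), (468,196), (480,458) and (323,465), and its bore is at (395,306).

```bash
python3 - <<'E'
from h import *
w=shot('wrist')
f=lambda p,z:toplane(w,(np.array(p,float)+.5)/4-.5+[172,125],z)
h=f([(302,204),(468,196),(480,458),(323,465)],37)[:,:2]; print(h.round(1),h.mean(0))
e=[h[1]-h[0],h[2]-h[3],h[1]-h[2],h[0]-h[3]]
print([ (round(float(np.hypot(*v)),1),round(float(np.arctan2(v[1],v[0])),4)) for v in e])
print('bore37',f([(395,306)],37),'bore11',f([(395,306)],11),'back bottom',f([(310,197)],11))
ctr=h.mean(0); T=tool(); print(T[:3,:3].T@(np.r_[ctr,50]-T[:3,3]))
E
```

```text
[[480.7 286.9]
 [488.3 249. ]
 [425.1 236.1]
 [417.7 273.8]] [452.95612621 261.45198269]
[(38.6, -1.3743), (38.5, -1.3756), (64.4, 0.2026), (64.4, 0.2044)]
bore37 [[459.84961751 262.06120507  37.        ]] bore11 [[453.69607439 261.69576306  11.        ]] back bottom [[478.40351459 286.83768774  11.        ]]
[ -4.13430238  -6.68446609 100.66219512]
```

Emit:
send_rows(series=[[[1, -4.1, -6.7, 30, -3.1], [1, -4.1, -6.7, 60, -3.1], [1, -4.1, -6.7, 90, -3.1], [1, -4.1, -6.7, 113, -3.1], [1, -4.1, -6.7, 127, -3.1], [1, -4.1, -6.7, 133, -3.1], [1, -4.1, -6.7, 134.5, -3.1], [1, -4.1, -6.7, 134.5, -3.1], [0.7, -4.1, -6.7, 134.5, -3.1], [0.5, -4.1, -6.7, 134.5, -3.1]]], newtons=30)

```text
clock: 12.25
eef_pos: [452.8, 262.4, 16.2]
eef_rot: [-3.141, -0.001, 0.204]
wrist_force: [1.0, -0.5, 0.0]
finger_gap: 81.1
```

Emit:
send_rows(series=[[[0.3, 0, 0, 0, 0], [0.3, 0, 0, 0, 0], [0, 0, 0, 0, 0], [0, 0, 0, 0, 0], [0, 0, 0, 0, 0], [0, 0, 0, 0, 0], [0, 0, 0, 0, 0]]])

```text
clock: 12.95
eef_pos: [452.4, 262.2, 15.5]
eef_rot: [3.142, 0.0, 0.204]
wrist_force: [-0.2, -0.7, -0.0]
finger_gap: 37.5
```

Emit:
send_rows(series=[[[0, 0, 0, -15, 0], [0, 0, 0, -40, 0], [0, 0, 0, -75, 0], [0, 0, 0, -110, 0], [0, -2, 10, -130, 0], [0, -6, 30, -130, 0], [0, -12, 60, -130, -1], [0, -19, 95, -130, -2], [0, -26, 130, -130, -3], [0, -33, 165, -130, -4]]])

```text
clock: 13.95
eef_pos: [453.1, 92.6, 145.3]
eef_rot: [-3.142, 0.0, 0.275]
wrist_force: [-0.2, -0.8, -1.1]
finger_gap: 37.4
```

Emit:
send_rows(series=[[[0, 0, 0, 0, 0]]])

```text
clock: 14.05
eef_pos: [453.3, 91.0, 145.4]
eef_rot: [3.141, 0.0, 0.271]
wrist_force: [-0.9, 0.7, -1.6]
finger_gap: 37.3
```

Emit:
send_rows(series=[[[0, -9, 35, 0, 0], [0, -19, 75, 0, 0], [0, -30, 115, 0, 0], [0, -41, 155, 0, 0], [0, -51, 195, 0, 0], [0, -62, 235, 0, 0], [0, -72, 275, 0, 0], [0, -82, 313, 0, 0], [0, -89, 340, 0, 0], [0, -93, 354, 0, 0]]])

```text
clock: 15.05
eef_pos: [459.6, -273.5, 145.0]
eef_rot: [-3.141, 0.0, 0.272]
wrist_force: [0.5, 1.1, -0.9]
finger_gap: 37.4
```

Emit:
send_rows(series=[[[0, 0, 0, 0, 0], [0, 0, 0, 0, 0], [0, 0, 0, 0, 0], [0, 0, 0, 0, 0]]])

```text
clock: 15.45
eef_pos: [459.9, -271.0, 145.6]
eef_rot: [3.142, -0.0, 0.275]
wrist_force: [-1.2, 0.2, -2.0]
finger_gap: 37.3
```

```bash
python3 - <<'E'
from h import *
s=manip.read_state();print(s['clock'],s['eef_pos'],s['eef_rot'],s['wrist_force'],s['moment'],s['finger_gap'])
w=shot('wrist'); save(w,'w4.png')
c=[];T=tool()
for a,b in((32,19),(32,-19),(-32,-19),(-32,19),(0,0)): c.append((T@[a,b,-(37-15.5)*1.0,1])[:3])
print(proj(w,c).round(1))
v=cv2.resize(w['img'][100:310,140:420,::-1],(800,600),interpolation=cv2.INTER_CUBIC); k=800/280
for p in proj(w,c): cv2.circle(v,tuple(int(t) for t in (p-[140,100]+.5)*k),4,(0,0,255),1)
cv2.imwrite('pics/w4c.png',v)
E
```

```text
15.45 [ 459.91300646 -271.0225295   145.60159373] [ 3.14155709e+00 -1.42775466e-04  2.74985533e-01] [-1.15527156  0.22313189 -2.01241248] [0.02427382 0.18966922 0.01307387] 37.258886564394935
[[313.2 206.4]
 [242.  206.4]
 [245.  312.9]
 [310.2 312.9]
 [277.6 262. ]]
```

View pics/w4c.png

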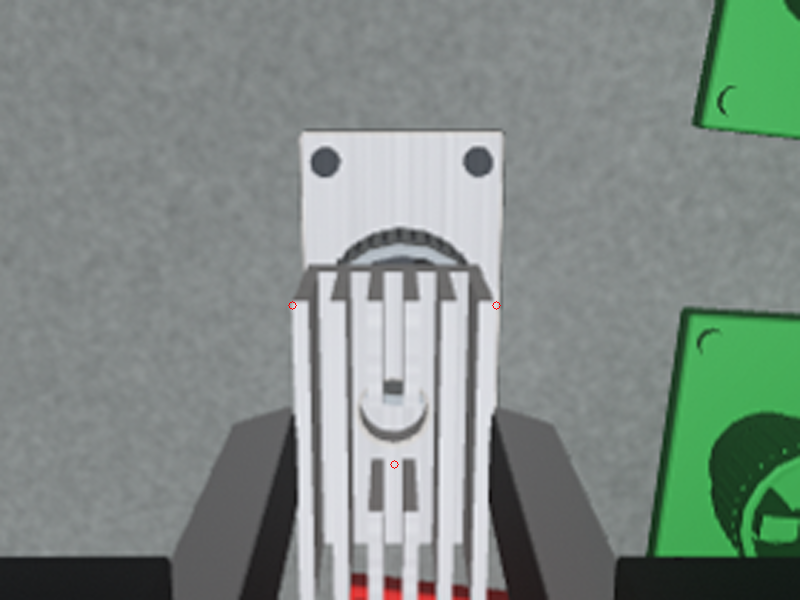

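```bash
python3 - <<'E'
from h import *
w=shot('wrist');T=tool();print(T[:3,3])
k=800/280
g=lambda p:(np.array(p,float)+.5)/k-.5+[140,100]
e=toplane(w,g([(302,130),(503,130)]),12);h=toplane(w,g([(325,161.5),(478,161.5)]),12)
for q,L in((e,55),(h,45.2)):
    d=q[0]-q[1]; y=np.arctan2(d[1],d[0])-np.pi/2; print(np.hypot(*d[:2]),y, q.mean(0)[:2]-L*np.array([np.cos(.275),np.sin(.275)]))
pt=(proj(w,[(T@[32,s*19,z,1])[:3] for z in(-21.5,12.5) for s in(1,-1)])-[140,100]+.5)*k-.5
print(pt.round(1))
# sink top front corners via plane at its height
c=toplane(w,g([(292.5,303),(493,303)]),T[2,3]+21.5)
print('front corners in tool',[(np.linalg.inv(T)@np.r_[a,1])[:3].round(2) for a in c])
D=[459.4,-274.7,T[2,3]]-T[:3,3]; print('delta tool',T[:3,:3].T@D)
E
```

```text
[ 459.85013218 -271.37652486  145.61794236]
67.88964061657055 0.2741881330120395 [ 459.28562264 -274.80307401]
52.13568646416531 0.2741961683193481 [ 458.49581779 -274.69429593]
[[495.6 304.8]
 [292.1 304.9]
 [479.6 267. ]
 [307.8 267. ]]
front corners in tool [array([ 32.36, -18.92, -21.5 ]), array([ 32.35,  18.5 , -21.49])]
delta tool [-1.33454646e+00  3.07686394e+00  2.54401938e-04]
```

Emit:
send_rows(series=[[[0, -1, 2, 0, 0], [0, -1.9, 3.2, 0, 0], [0, -1.9, 3.2, 3, 0], [0, -1.9, 3.2, 10, 0], [0, -1.9, 3.2, 18, 0], [0, -1.9, 3.2, 25, 0], [0, -1.9, 3.2, 31, 0], [0, -1.9, 3.2, 34, 0], [0, -1.9, 3.2, 35, 0], [0, -1.9, 3.2, 35, 0]]])

```text
clock: 16.55
eef_pos: [458.7, -275.7, 110.4]
eef_rot: [3.142, 0.0, 0.274]
wrist_force: [-0.1, -0.7, -0.8]
finger_gap: 37.4
```

Emit:
send_rows(series=[[[0, 0, 0, 0, 0], [0, 0, 0, 0, 0], [0, 0, 0, 0, 0], [0, 0, 0, 0, 0], [0, 0, 0, 0, 0]]])

```text
clock: 17.05
eef_pos: [458.7, -275.6, 110.5]
eef_rot: [3.142, -0.0, 0.274]
wrist_force: [0.4, -0.5, -2.3]
finger_gap: 37.5
```

```bash
python3 - <<'E'
from h import *
s=manip.read_state();print(s['clock'],s['eef_pos'],s['eef_rot'],s['wrist_force'],s['moment'],s['finger_gap'],abs(s['qd']).max())
P=[]
for i in range(4): w=shot('wrist');P.append(tool()[:3,3])
print(np.mean(P,0))
v=w['img'][100:310,140:420,::-1]
c=shot('scene'); u=proj(c,[[459.2,-274.7,88]])[0]; print(u)
x0,y0=int(u[0])-30,int(u[1])-35
b=cv2.resize(c['img'][y0:y0+60,x0:x0+60,::-1],(440,440),interpolation=cv2.INTER_CUBIC)
a=cv2.resize(v,None,fx=1.28,fy=440/210*1.0,interpolation=cv2.INTER_CUBIC)
a=cv2.resize(v,(358,268)); a=cv2.copyMakeBorder(a,0,172,0,0,cv2.BORDER_CONSTANT)
cv2.imwrite('pics/fin.png',np.hstack([a,b]))
E
```

```text
17.05 [ 458.7150941  -275.64143217  110.50148016] [ 3.14151183e+00 -5.16888778e-05  2.73763908e-01] [ 0.35352028 -0.52732673 -2.27135009] [ 0.00593325  0.16708249 -0.02627809] 37.49408244437441 0.001996497213607047
[ 458.69552561 -275.64041931  110.4673175 ]
[169.05911695 210.56873615]
```

View pics/fin.png

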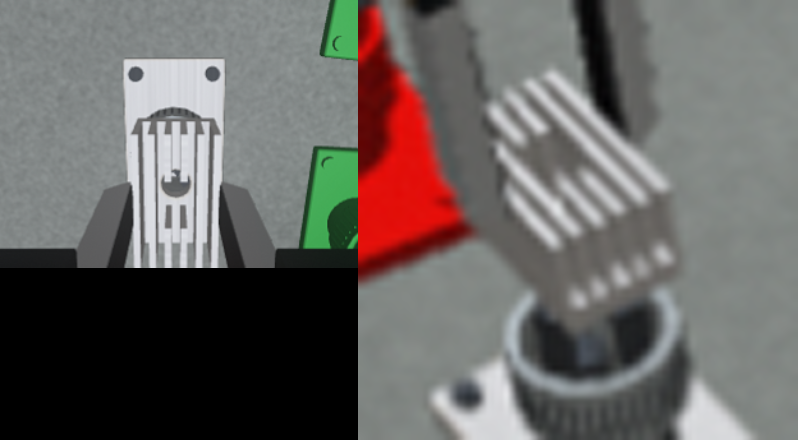

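Emit:
send_rows(series=[[[0, 0.4, -0.6, 0, 0], [0, 0.4, -0.6, 0, 0], [0, 0.4, -0.6, 0, 0], [0, 0.4, -0.6, 0, 0], [0, 0.4, -0.6, 0, 0], [0, 0.4, -0.6, 0, 0]]])

```text
clock: 17.9
eef_pos: [458.9, -275.0, 110.5]
eef_rot: [3.142, -0.0, 0.274]
wrist_force: [0.6, 0.8, -1.9]
finger_gap: 37.4
```

```bash
python3 - <<'E'
from h import *
s=manip.read_state();print(s['clock'],s['eef_pos'],s['eef_rot'],s['wrist_force'],s['finger_gap'])
w=shot('wrist');T=tool();save(w,'w6.png')
t=np.linspace(0,6.28,40); x0,y0,k=240,200,8
v=cv2.resize(w['img'][y0:y0+75,x0:x0+80,::-1],None,fx=k,fy=k,interpolation=cv2.INTER_CUBIC)
def ring(cx,cy,z,r,col):
    for p in proj(w,np.c_[cx+r*np.cos(t),cy+r*np.sin(t),z+0*t]): cv2.circle(v,tuple(int(a) for a in (p-[x0,y0]+.5)*k),2,col,-1)
b=(T@[.35,-.2,0,1])[:3]; print(b)
ring(b[0],b[1],T[2,3]+21.5,7.5,(255,0,0)); ring(b[0],b[1],T[2,3]-12.5,7.5,(0,160,0)); ring(459.2,-274.7,83,6,(0,0,255))
cv2.imwrite('pics/fin2.png',v)
E
```

```text
17.9 [ 458.93104541 -274.9822113   110.47444252] [ 3.14153209e+00 -2.03975901e-05  2.73708671e-01] [ 0.62112756  0.76576897 -1.93929189] 37.38332654538863
[ 459.19667633 -274.67515065  110.44368723]
```

View pics/fin2.png

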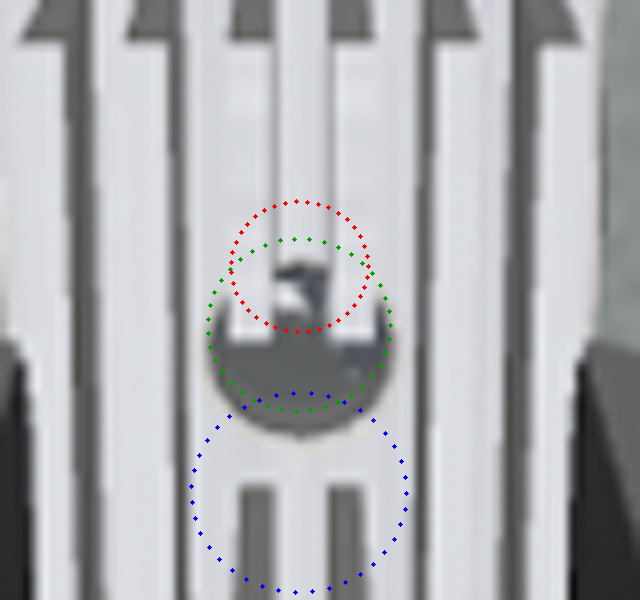

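```bash
python3 -c "
from cell import manip
s=manip.read_state();print(s['clock'],s['eef_pos'],abs(s['qd']).max(),s['finger_gap']);print(manip.sign_off())"
```

```text
17.95 [ 458.91376443 -274.96231063  110.44369785] 0.001641397972751919 37.62730898964221
the job is handed in; nothing more can be done
None
```

I closed the chuck and handed the job in at 18 s of the 64 s allowed, with the heat sink held level and still over the bit.

- **Sleeve:** I turned the grip clockwise about 1.2 rad. The torque rose to about 1.3–1.5 N m and the pads then appeared to slip, which I took as the hard stop. The wrist picture afterwards shows the jaws in on the bit. I did not read the sleeve angle itself.
- **Heat sink:** I gripped it by the outer fins and carried it over the board with its underside about 130 mm up. It is now held with its underside at about 98 mm, 10 mm above the tip.
- **Final position:** My estimate of the bore centre is (459.2, −274.7) mm, the same as my estimate of the bit axis. That is good to 1–2 mm, given the camera calibration. The yaw is 0.274 rad, matching the plate at 0.274–0.275. The corners line up with a level pose.
- **State at hand-in:** The wrist force showed only about 2 N, the sink's weight, and the joint speeds were practically zero.
- **Disagreements:** Measurements of the chuck axis differed by about 1 mm between views. The sleeve and sink grips both read 1 to 2 mm narrower than the nominal sizes. The bit was only partly visible through the bore, so centring rests mostly on the plate, sleeve and tip measurements.

I did not go near the jar, spool, screwdriver or look-alike chucks.

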